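Close up the dye dish and its hooded tray

TASK

The round lid on the dye dish has been left off-centre. Holding it by its grip block, raise that edge first while the far edge still rests on the dish, go on until the whole lid is just clear, and keeping it low over the dish set it back gently, centred and fully home, and let go. Then press down the knuckle of the locked hood stay to break it and lower the tray's hood gently by its bar until it is fully shut, leaving everything else where it is.

Things in the scene. Friction and masses are not known exactly. Their poses are not given: they have to be found in the camera images.
- tray: Fixed white plastic tray, outside 250 (its x) x 230 (its y) x 80 mm tall, walls and floor 5 mm; origin on the table under its centre, z up. Its low-x wall faces the robot. A hood is hinged along its +y rim, standing open at the start.
- tray_hinge (a point): Middle of the hood's hinge line: tray frame (0, +115, 80) mm. The hinge line runs along tray x.
- hood (a joint): Closing angle of the hood (white frame, clear panel, 250 x 230 x 8 mm, 350 g) about the hinge line: 0 = open, leaning 13 degrees back past vertical; 1.8 rad = shut, flat on the tray; the free edge swings over to tray -y. It cannot close while the stay is locked. The stiff hinge (0.25 N m) holds the hood while steep; in the lower half it falls if let go.
- hood_handle (a point): Middle of the hood's round steel bar handle, 10 mm thick, 120 mm long, parallel to the hinge, 272 mm from it, 42 mm beyond the hood's free edge, on two end posts. At closing angle h, with a = 1.8 - h, it lies from the hinge, in tray axes, at y = -272 cos a + 4 sin a, z = 272 sin a + 4 cos a (mm).
- knuckle (a joint): Fold of the hood's two-link stay at its knuckle: 0 = locked, slightly over centre with the knuckle up; grows as the knuckle is pressed down; over 0.3 rad = broken. It reaches about 1.9 with the hood shut.
- knuckle_top (a point): At the start the top of the knuckle: a dark steel pin 20 mm across, 30 mm long along tray x, centred 10 mm below this point, outside the tray's far (+x) wall (the point turns with the upper link). Pressed straight down 30 to 35 mm (under 10 N) the stay folds and draws the hood forward to about vertical, where it stays.
- dish: Loose white ceramic dish standing in the tray, 104 mm across, 36 mm tall, wall 4 mm (mouth 96 mm across), 450 g; origin at the centre of its underside, z up.
- lid_mid (a point): Centre of the underside of the lid (see lid), z up; lid x points from the grip block across to the far edge. Home, this point is 30 mm above the dish's origin. At the start the lid lies flat, off-centre by 26 to 33 mm towards its far edge with its locating disc on the rim, this point 36 mm above the dish's origin.
- lid_grip (a point): Centre of the lid's grip block, an upright block on the edge of the lid plate on the robot's side: 22 mm (lid x) x 24 mm (lid y) x 20 mm tall; lid frame (-50, 0, 21) mm from lid_mid. Its underside is the plate's top face. Grip it across lid y from above.
- lid_far (a point): Far edge of the lid, opposite the grip block, lower face of the plate: lid frame (+56, 0, 6) mm.
- lid: Loose aluminium lid, 85 to 165 g: below, a locating disc 90 mm across, 6 mm thick; on it the lid plate 112 mm across, 5 mm thick. Home, the disc sits inside the dish's mouth (3 mm play all round) and the plate lies on the rim. Origin: lid_mid.
- cup: Bystander, leave alone: small straight glass cup, 44 mm across, 58 mm tall, in the far corner of the tray, away from the hood hinge; origin at the centre of its underside.
- palette: Bystander, leave alone: open white box with six pans of dry colour, 220 x 70 x 34 mm, beside the tray on the side away from the hinge; origin at the centre of its underside.
- jar_a: Bystander, leave alone: closed jar, 60 mm across, 85 mm tall, beyond the tray; origin at the centre of its underside.
- jar_b: Bystander, leave alone: closed jar, 56 mm across, 75 mm tall, beyond the tray; origin at the centre of its underside.
- bottle: Bystander, leave alone: white bottle, 62 mm across, 170 mm tall, on the hinge side of the tray, behind the open hood; origin at the centre of its underside.
- mug: Bystander, leave alone: white mug, 76 mm across, 85 mm tall, on the hinge side of the tray, behind the open hood; origin at the centre of its underside.
- block: Bystander, leave alone: wooden printing block 60 x 75 mm with a round knob, 47 mm tall in all, just behind the open hood; origin at the centre of its underside.
- brush: Bystander, leave alone: brush 170 mm long, lying beyond the palette; origin at the centre of its underside.

How it is judged (in metres and radians):
On the way, in this order (a step that is already met when the one before it is completed fails the run):
1. the lid's grip edge is raised (tilt over 0.1 rad, block 6 mm up) while its far edge stays down on the dish (not higher than it lay) (angle between lid_mid's own z axis and vertical above 0.1 rad and z of lid_grip in the frame of dish above 0.063 m and z of lid_far in the frame of dish below 0.0415 m), for 0.1 s.
2. the whole lid is clear of the dish, its far edge up too (contact force between lid and dish below 0.02 N and z of lid_far in the frame of dish above 0.044 m), for 0.2 s.
3. the lid is back on the dish, centred, flat, fully home and let go, the hood still open (horizontal distance between lid_mid and dish below 0.0045 m and angle between lid_mid's own z axis and vertical below 0.03 rad and z of lid_mid in the frame of dish below 0.0325 m and contact force between the fingers and lid below 0.05 N and value of joint hood below 0.1 rad), for 0.2 s.
4. the stay is broken at its knuckle (fold over 0.3 rad), the hood not yet lowered (value of joint knuckle above 0.3 rad and value of joint hood below 1.2 rad), for 0.1 s.
At the end, for the whole second after the job is handed in: The lid is within 4.5 mm of the dish's centre, flat within 0.03 rad and down on the rim (within 2.5 mm of home) at rest; the hood is within 0.04 rad of fully shut and still; the dish is within 25 mm of where it stood (horizontal distance between lid_mid and dish below 0.0045 m and angle between lid_mid's own z axis and vertical below 0.03 rad and z of lid_mid in the frame of dish below 0.0325 m and value of joint hood above 1.76 rad and velocity of joint hood below 0.05 rad/s and linear speed of lid below 0.02 m/s and distance of dish from where it was at the start of the episode below 0.025 m); the robot touches nothing.
It fails at once if the lid is lifted more than 60 mm above home: just clear is asked (z of lid_mid in the frame of dish above 0.09 m).
It fails at once if the lid is carried away from over the dish (centres over 80 mm apart) (horizontal distance between lid_mid and dish above 0.08 m).
It fails at once if the lid is dropped or flung (over 0.5 m/s) (linear speed of lid above 0.5 m/s).
It fails at once if the hood slams (closing faster than 1.5 rad/s) (velocity of joint hood above 1.5 rad/s).
It fails at once if a bystander is moved more than 40 mm or knocked over (distance of any of cup, palette, jar_a, jar_b, bottle, mug, block, brush from where it was at the start of the episode above 0.04 m or angle between any of cup, palette, jar_a, jar_b, bottle, mug, block's own z axis and vertical above 0.5 rad).
It also fails if it takes over 72 s, if anything falls off the work surface, if the arm or the gripper's body presses on something with over 40 N, if the wrist force passes 120 N, or if a joint passes its speed limit or range.

ROBOT

A 7-joint arm with a two-finger parallel gripper is mounted at the origin on the work surface. World frame = base frame: x ahead of the robot, y to its left, z up, the work surface at z = 0. Lengths are in mm, angles in rad, forces in N, time in s.
With the tool pointing down it reaches from about 400 to 875 mm from the base axis. Payload 4.4 kg.
Tool frame: the origin (TCP) lies on the centre line of the jaws, within the pads' length; the fingertips stand 25 mm ahead of it and the grasp point (between the pads) lies 6 mm ahead of it (ctrl.finger_overhang is the distance from the TCP to the fingertips, in mm); z points along the fingers, y is the line along which they close (so a half turn about z gives the same grasp; the last joint's range is limited). The gripper opens to 85 mm and grips with 20 to 120 N. Pads are 22 mm wide; open, the fingers measure 114 mm over their backs; the gripper's body (76 mm by 85 mm) begins 54 mm behind the grasp point. The pads swing forward as they close: fully open they stand 13 mm farther back than shut.
Start: joints at [1.115, 0.628, 0.038, 1.517, -0.027, 0.996, -0.02], TCP at [247.031, -601.244, 222.113] pointing down, gripper open.
Joint ranges: [-3.06, 3.06], [-0.37, 2.12], [-1.25, 1.32], [0.18, 2.47], [-1.1, 4.24], [0.23, 1.98], [-2.94, 2.94]. Speed limits (rad/s): [2.57, 2.57, 3.14, 3.14, 3.14, 3.14, 3.14].

INTERFACE

Orientations are given as [roll, pitch, yaw] about the fixed x, y, z axes, in that order (R = Rz(yaw) Ry(pitch) Rx(roll)).
In Python, from cell import ctrl gives the robot as it stands. The module is installed in compiled form; this text tells all that it offers.
- The arm moves only by the tool play_rows, never from a script. Its argument "targets" is a list of rows, each a list of 5 numbers: the closure, from 0 (fully open) to 1 (shut), then the shift along the tool's x, y, z in cm, then the turn about the tool's z in degrees. In form: [[gripper, dx, dy, dz, spin], ...]. A call has 1 to 10 rows; each row is the pose to reach, as a shift and turn from the pose commanded when the call began, along the tool's axes at that moment; what a row does not reach only later rows make up. A row lasts 1/10 s, in which the tool goes at most 50 mm and 8.59 degrees, less where a joint would pass 70% of its speed; a pose out of reach is approached as far as the arm can. A call with a gripper value outside its range is refused whole. The fingers move at their own pace and stop on an object; the grip force is fixed at half the most. Time passes only in rows, so rows that repeat a pose let the fingers close. It gives the time, the measured TCP pose, the force, the opening and the grip force at its end, in the units of the state.
- ctrl.read_state(): the state, without advancing time (a new reading comes with each control period).
- ctrl.get_image(name): name is "scene" or "top" or "wrist"; returns (picture, depth): 420x560x3 uint8, red, green, blue; 420x560 float32, mm along the optical axis (not along the pixel's ray), 0 where there is no reading.
- ctrl.calibration(name): a dict with "vfov" (degrees; the focal length in pixels is half the picture's height over the tangent of half this angle, whatever the lens; pixels are square), "cx", "cy" (the principal point, pixels), "extrinsics" (4x4, takes a point from camera to world coordinates); the wrist camera has in their place "mount" (4x4, takes a point from camera to tool coordinates, whose origin is the TCP and whose axes are the flange's). Camera axes: x right, y down, z forward; pixel columns grow to the right and rows downward; lengths in mm; the calibration is good to about 2 mm. A picture is of the moment at which its call begins: read the wrist's pose just before it. calibration takes no time and is no camera call.
- ctrl.finish_job(): hands the job in; it is judged then, once.
Trained networks look in the newest picture that a camera, given by its name, has taken for a name from the list of things; names that differ only in an ending like _2 or _b are one class to them, and where a whole thing is asked for, a point or a joint stands for the part that bears it (a point fixed in the world has none). Each returns a list of dicts, best first, with "confidence" (0 to 1); they miss things now and then, are a little off and sometimes report something else, mostly with a low value. They report only what shows in the picture. A call takes as long as a camera call.
- ctrl.search_frame(camera, name): "bbox" ([left, top, right, bottom] in pixels, round what is visible of it).
- ctrl.trace(camera, name): "pixels" (420x560 bool, what is visible of it) and "bbox" ([left, top, right, bottom] in pixels, round what is visible of it).
The state is a dict: "clock": time; "qpos": joint angles; "qd": joint speeds; "tau": joint torques, N m; "eef_pos": TCP position; "tool_rot": TCP orientation; "force": force on the tool from outside, world axes, zero at the start; "torque": the same for the moment, N m; "width": finger opening in mm; "gripper_force": force on a finger pad.
Only numpy, scipy, OpenCV 4.12 (cv2) and the standard library are available. Lean on these libraries where they do the work, as an engineer would, in place of code of your own. Each camera call takes 0.05 s, during which the arm holds its last target. There are 200 camera calls.

## Working session

There is one attempt and no reset: what is moved stays moved. The work goes in short steps, Python scripts to look and compute and a tool call to move; the robot and the scene stay as the last step left them, time stands still between calls to the robot, and variables do not carry over. Pictures are saved under pics/ and viewed, at most 10 in all, crops included, and the job is handed in when it is done.

Besides the shell and the picture viewer there is one more tool, called after "Request:" in YAML: its name, and indented under it one key for each argument. play_rows: Moves the arm, as the interface text tells. Its arguments: {"type":"object","properties":{"targets":{"type":"array"}},"required":["targets"]}

```bash
mkdir -p pics; cat > h.py <<'E'
import numpy as np, cv2
from cell import ctrl
from scipy.spatial.transform import Rotation as R
def toolT():
    s=ctrl.read_state(); T=np.eye(4); T[:3,:3]=R.from_euler('xyz',s['tool_rot']).as_matrix(); T[:3,3]=s['eef_pos']; return T
def grab(name):
    T=toolT(); im,d=ctrl.get_image(name); c=ctrl.calibration(name)
    E=np.array(c['extrinsics']) if 'extrinsics' in c else T@np.array(c['mount'])
    f=210/np.tan(np.radians(c['vfov'])/2)
    v,u=np.mgrid[0:420,0:560]
    P=np.stack([(u-c['cx'])/f*d,(v-c['cy'])/f*d,d],-1)
    W=P@E[:3,:3].T+E[:3,3]; W[d<=0]=np.nan
    return im,d,W,E,f,c
def save(im,n): cv2.imwrite('pics/'+n,im[...,::-1])
def proj(p,E,f,c):
    q=np.linalg.inv(E)@np.append(p,1); return c['cx']+f*q[0]/q[2],c['cy']+f*q[1]/q[2]
E
python3 - <<'E'
from h import *
s=ctrl.read_state(); print(s)
ims=[]
for n in ['scene','top']:
    im,d,W,E,f,c=grab(n); ims.append(im); np.save(n+'W.npy',W); np.save(n+'im.npy',im)
    print(n,E[:3,3].round(),E[:3,2].round(2))
    for t in ['tray','hood','hood_handle','knuckle','knuckle_top','dish','lid','lid_grip','cup','bottle','mug','block','palette','jar_a']:
        for r in ctrl.trace(n,t)[:2]:
            if r['confidence']<.3: continue
            m=r['pixels']; w=W[m]; w=w[~np.isnan(w[:,0])]
            print(n,t,round(r['confidence'],2),np.round(r['bbox']),np.median(w,0).round() if len(w) else '',np.percentile(w,3,axis=0).round() if len(w) else '',np.percentile(w,97,axis=0).round() if len(w) else '')
save(ims[0],'scene0.png');save(ims[1],'top0.png')
E
```

```text
{'clock': 0.0, 'qpos': array([ 1.11517879,  0.62933762,  0.03846511,  1.51839328, -0.02700435,
        0.99628111, -0.02000635]), 'qd': array([-5.00571464e-04, -2.66724865e-05, -4.70876457e-04, -9.97032555e-04,
        1.19919274e-04,  2.24455126e-03, -5.00558214e-04]), 'tau': array([ 3.18841594e-04, -5.63392460e+01,  1.22644544e+00, -1.93443757e+01,
        1.10453193e-02,  1.05944794e-02, -1.38104397e-05]), 'eef_pos': array([ 246.78046634, -600.62895856,  221.18695168]), 'tool_rot': array([-3.13969228e+00,  3.50881115e-05,  3.89789552e-01]), 'force': array([ 1.28039997,  0.12050189, -0.17163763]), 'torque': array([-0.04303755,  0.0081138 , -0.01735817]), 'gripper_force': 0.0, 'width': 85.05687094888407}
scene [ 967. -636. 1191.] [-0.3   0.54 -0.79]
scene tray 0.65 [181. 121. 305. 308.] [498.  83.  93.] [ 377. -154.    3.] [648. 148. 303.]
scene tray 0.47 [305. 283. 324. 308.] [758. -63.  69.] [734. -77.  10.] [780. -31.  79.]
scene hood 0.95 [207. 121. 305. 219.] [487. 114. 209.] [369.  71.  91.] [602. 155. 342.]
scene hood_handle 0.62 [210. 120. 306. 221.] [487. 114. 207.] [368.  
[... 2446 characters left out ...]
.74 [242. 168. 260. 192.] [716. 116.  82.] [693.  91.  19.] [748. 142.  90.]
top mug 0.79 [174. 221. 205. 248.] [537. 321.  25.] [501. 273.  -1.] [572. 360.  88.]
top block 0.7 [280. 218. 317. 254.] [526. -40.  52.] [476. -85.  45.] [574.   9.  71.]
top block 0.49 [229. 259. 245. 282.] [421. 168.  22.] [397. 124.  -2.] [447. 191. 343.]
top palette 0.9 [355. 200. 387. 266.] [ 547. -277.   19.] [ 444. -315.    3.] [ 652. -236.   36.]
top palette 0.42 [192. 260. 213. 282.] [413. 263. 115.] [388. 243.   2.] [443. 299. 173.]
top jar_a 0.8 [292. 161. 311. 179.] [745. -48.  72.] [726. -71.  24.] [774. -25.  81.]
top jar_a 0.67 [244. 166. 259. 191.] [714. 116.  81.] [693.  91.   1.] [756. 142.  90.]
```

```bash
python3 - <<'E'
from h import *
a=np.load('sceneim.npy');b=np.load('topim.npy')
A=cv2.resize(a[110:380,130:350],None,fx=2.2,fy=2.2,interpolation=cv2.INTER_CUBIC)
B=cv2.resize(b[155:305,170:330],None,fx=2.4,fy=2.4,interpolation=cv2.INTER_CUBIC)[:A.shape[0]]
B=np.pad(B,((0,A.shape[0]-B.shape[0]),(0,0),(0,0)))[:, :800-A.shape[1]]
save(np.hstack([A,B]),'both.png')
for n in ['scene','top']:
    W=np.load(n+'W.npy')
    m=(abs(W[...,0]-525)<75)&(abs(W[...,1]+42)<75)&(W[...,2]>61)&(W[...,2]<78)
    p=W[m]; print(n,'grip',len(p),p.mean(0).round(1),p.min(0).round(),p.max(0).round())
    m=(abs(W[...,0]-525)<75)&(abs(W[...,1]+42)<75)&(W[...,2]>47)&(W[...,2]<58)
    p=W[m][:,:2].astype(np.float32); print('plate',cv2.minEnclosingCircle(p),W[m][:,2].mean())
    # tray rim points
    m=(abs(W[...,2]-80)<5)&(W[...,0]>330)&(W[...,0]<680)&(abs(W[...,1])<180)
    p=W[m]; print('rim',len(p),p.min(0).round(),p.max(0).round(), cv2.minAreaRect(p[:,:2].astype(np.float32)))
    m=(W[...,2]>108)&(W[...,2]<160)&(W[...,0]>615)&(W[...,0]<690)&(abs(W[...,1])<90)
    p=W[m]; print('knuckle hi',p[np.argsort(-p[:,2])][:12].round())
    m=(W[...,2]>310)&(W[...,0]>350)&(W[...,0]<650)&(abs(W[...,1]-150)<60)
    p=W[m]; print('handle',len(p),p.mean(0).round(),p.min(0).round(),p.max(0).round())
E
```

```text
scene grip 77 [488.  -73.3  70.6] [473. -88.  62.] [500. -57.  77.]
plate ((522.9898071289062, -41.6177864074707), 58.728187561035156) 52.24358000322945
rim 805 [ 370. -170.   75.] [667. 120.  85.] ((524.3079833984375, -26.33551025390625), (269.63140869140625, 241.5483856201172), 13.947381973266602)
knuckle hi [[633.  86. 126.]
 [635.  89. 125.]
 [630.  86. 125.]
 [633.  80. 125.]
 [632.  77. 124.]
 [635.  83. 123.]
 [633.  86. 123.]
 [638.  77. 123.]
 [637.  84. 123.]
 [640.  68. 122.]
 [635.  88. 122.]
 [634.  79. 122.]]
handle 302 [480. 142. 341.] [415. 119. 310.] [544. 164. 353.]
top grip 59 [491.8 -64.6  69.4] [471. -83.  61.] [563.  12.  77.]
plate ((525.6436767578125, -41.06355285644531), 57.15937423706055) 52.01844608467218
rim 455 [ 372. -166.   75.] [667. 107.  85.] ((526.349365234375, -26.451675415039062), (267.08233642578125, 232.46812438964844), 12.847713470458984)
knuckle hi [[632.  85. 127.]
 [632.  79. 126.]
 [635.  79. 126.]
 [635.  82. 125.]
 [629.  82. 125.]
 [632.  88. 124.]
 [636.  85. 124.]
 [632.  76. 124.]
 [629.  88. 123.]
 [636.  88. 123.]
 [629.  85. 123.]
 [636.  69. 122.]]
handle 216 [477. 145. 344.] [416. 120. 310.] [559. 162. 354.]
```

View pics/both.png

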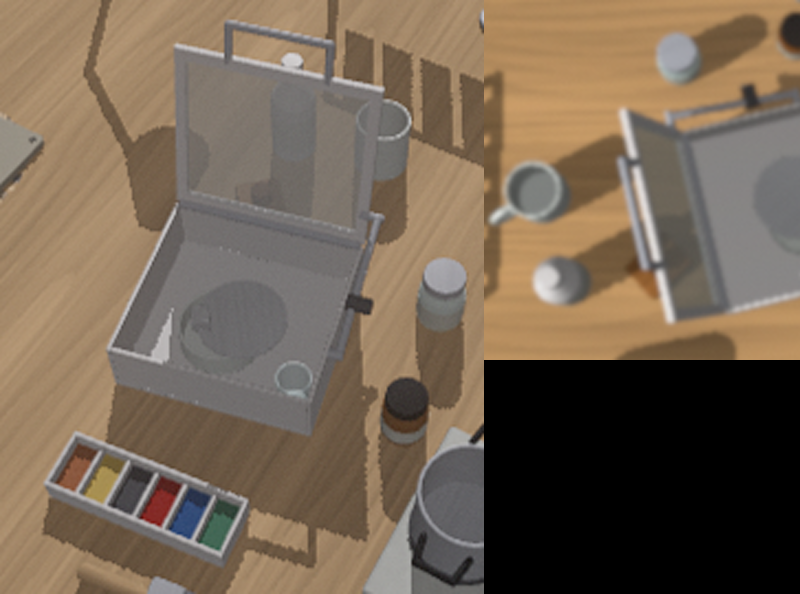

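Request:
play_rows:
  targets:
    - [0,4,-4,-1,-2]
    - [0,8,-8,-2,-6]
    - [0,12.5,-12,-2,-10]
    - [0,17,-16,-2,-14]
    - [0,21,-20,-2,-18.7]
    - [0,25.5,-24,-2,-18.7]
    - [0,30,-28,-2,-18.7]
    - [0.3,34,-32,-2,-18.7]
    - [0.3,38,-36,-2,-18.7]
    - [0.3,41,-39,-2,-18.7]

```text
clock: 2.5
eef_pos: [452.2, -145.0, 242.5]
tool_rot: [3.141, -0.001, 0.716]
force: [1.3, 0.4, 0.6]
width: 60.0
gripper_force: 0.0
```

```bash
python3 - <<'E'
from h import *
s=ctrl.read_state(); print(s['clock'],s['eef_pos'].round(1),s['tool_rot'].round(4),s['width'])
im,d,W,E,f,c=grab('wrist'); np.save('w1.npy',W); save(im,'w1.png')
print(E[:3,3].round(),E[:3,2].round(2))
for t in ['lid','lid_grip','dish','cup','knuckle_top']:
    for r in ctrl.trace('wrist',t)[:1]:
        w=W[r['pixels']]; w=w[~np.isnan(w[:,0])]
        print(t,round(r['confidence'],2),np.round(r['bbox']),np.median(w,0).round(),np.percentile(w,2,axis=0).round(),np.percentile(w,98,axis=0).round())
E
```

```text
2.5 [ 452.2 -145.   242.5] [ 3.1406e+00 -5.0000e-04  7.1590e-01] 59.97030437182477
[ 502. -102.  394.] [-0.19 -0.17 -0.97]
lid 0.56 [188.   0. 310. 126.] [525. -42.  52.] [476. -92.  50.] [575.   8.  72.]
lid_grip 0.81 [190.   0. 308. 124.] [525. -42.  52.] [476. -92.  50.] [576.   9.  72.]
dish 0.64 [195.  75. 300. 144.] [467. -76.  11.] [ 453. -106.    8.] [522. -20.  42.]
cup 0.69 [333.   0. 388.  32.] [628. -94.  31.] [ 605. -108.    8.] [642. -75.  64.]
knuckle_top 0.28 [195.  74. 299. 144.] [467. -77.  11.] [ 452. -105.    8.] [524. -20.  51.]
```

View pics/w1.png

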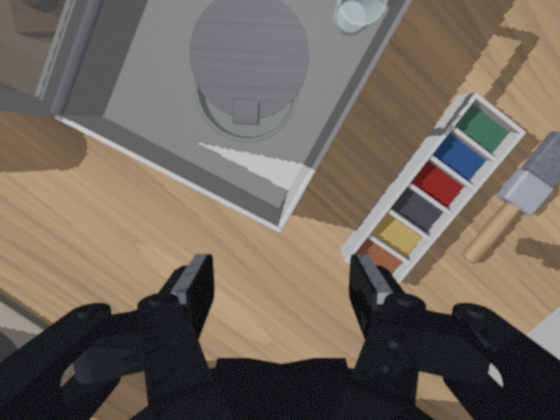

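```bash
python3 - <<'E'
from h import *
from scipy.optimize import least_squares
W=np.load('w1.npy')
near=(abs(W[...,0]-515)<80)&(abs(W[...,1]+50)<80)
p=W[near&(W[...,2]>48)&(W[...,2]<57)]; lid,r=cv2.minEnclosingCircle(p[:,:2].astype(np.float32)); lid=np.array(lid)
g=W[near&(W[...,2]>65)&(W[...,2]<78)]; print('lid',lid,r,p[:,2].mean(),'z-plane',np.linalg.lstsq(np.c_[p[:,:2]-lid,np.ones(len(p))],p[:,2],rcond=None)[0])
gc,sz,a=cv2.minAreaRect(g[:,:2].astype(np.float32)); print('grip',gc,sz,a,g[:,2].mean(),'heading',np.degrees(np.arctan2(*(lid-gc)[::-1])))
q=W[near&(W[...,2]>35)&(W[...,2]<45)]; 
f=least_squares(lambda x:np.hypot(*(q[:,:2]-x[:2]).T)-50,[503,-60],loss='soft_l1'); print('dish',f.x,len(q),q[:,2].mean(),np.std(f.fun), 'off',lid-f.x)
m=(abs(W[...,2]-80)<5)&(W[...,0]>330)&(abs(W[...,1]+60)<130)&(W[...,0]<680)
rim=W[m][:,:2]; print(cv2.minAreaRect(rim.astype(np.float32)))
T=toolT(); h=np.degrees(np.arctan2(*(lid-gc)[::-1])); print('tool delta cm', (T[:3,:3].T@(np.array([*gc,0])-T[:3,3]*[1,1,0]))/10, 'yaw',np.degrees(np.arctan2(T[1,0],T[0,0])))
E
```

```text
lid [542.80297852 -62.84208298] 82.51802062988281 51.93620824416724 z-plane [ 4.58770380e-04 -1.08002884e-04  5.19456161e+01]
grip (530.8754272460938, -101.64627838134766) (26.18998908996582, 133.893798828125) 56.97700500488281 71.67552143146305 heading 72.9137298438815
dish [503.16885924 -55.815968  ] 715 40.452872153521305 10.54314339004082 off [39.63411927 -7.02611498]
((506.7520446777344, -32.54011535644531), (228.39181518554688, 233.2034454345703), 12.722434997558594)
tool delta cm [ 9.08117364e+00  1.72769845e+00 -6.53399956e-03] yaw 40.930641198164615
```

```bash
python3 - <<'E'
from h import *
from scipy.optimize import least_squares
W=np.load('w1.npy')
dd=lambda x,y:np.hypot(W[...,0]-x,W[...,1]-y)
p=W[(dd(525,-42)<64)&(W[...,2]>48)&(W[...,2]<57)][:,:2]; c,r=cv2.minEnclosingCircle(p.astype(np.float32)); lid=(p.min(0)+p.max(0))/2; print('lid',c,r,lid,np.ptp(p,0))
g=W[(dd(487,-74)<25)&(W[...,2]>67)&(W[...,2]<78)]
gc,sz,a=cv2.minAreaRect(g[:,:2].astype(np.float32)); gc=np.array(gc);print('grip',gc,sz,a,g[:,2].mean(),g[:,:2].mean(0),'heading',np.degrees(np.arctan2(*(lid-gc)[::-1])))
q=W[(dd(503,-60)<58)&(W[...,2]>38)&(W[...,2]<44)][:,:2]
f=least_squares(lambda x:np.hypot(*(q-x[:2]).T)-50,[503,-60],loss='soft_l1'); print('dish',f.x,len(q),np.std(f.fun),'off',lid-f.x)
T=toolT(); print('tool delta cm', (T[:3,:3].T@(np.array([*gc,0])-T[:3,3]*[1,1,0]))/10,'dish-lid in tool cm',(T[:3,:3].T@np.append(f.x-lid,0))/10)
E
```

```text
lid (524.4922485351562, -43.010562896728516) 57.239017486572266 [525.87748004 -41.60823588] [111.59811785 111.610813  ]
grip [486.45709229 -72.44311523] (21.885446548461914, 23.757829666137695) 37.67481994628906 71.72418524344316 [486.51263477 -72.50395496] heading 38.0327448404673
dish [502.89088893 -55.70082094] 659 1.1916635423353306 off [22.98659111 14.09258506]
tool delta cm [ 7.63858509e+00 -3.38865471e+00 -7.42369203e-03] dish-lid in tool cm [-2.65991208e+00 -4.41256370e-01  1.93963007e-03]
```

Request:
play_rows:
  targets:
    - [0.45,4,-1.7,0,3]
    - [0.45,7.64,-3.39,3,3]
    - [0.45,7.64,-3.39,8,3]
    - [0.45,7.64,-3.39,12,3]
    - [0.45,7.64,-3.39,14.5,3]
    - [0.45,7.64,-3.39,15.7,3]
    - [0.45,7.64,-3.39,15.8,3]
    - [0.9,7.64,-3.39,15.8,3]
    - [0.9,7.64,-3.39,15.8,3]
    - [0.9,7.64,-3.39,15.8,3]

```text
clock: 3.8
eef_pos: [487.8, -71.4, 85.4]
tool_rot: [3.14, -0.002, 0.663]
force: [0.4, 0.1, -0.2]
width: 8.6
gripper_force: 0.0
```

```bash
python3 - <<'E'
from h import *
s=ctrl.read_state(); print(s['width'],s['gripper_force'],ctrl.finger_overhang,s['eef_pos'])
im,d,W,E,f,c=grab('wrist'); save(im,'w2.png'); np.save('w2.npy',W)
E
```

```text
8.599676928017875 0.0 25.0 [487.83079253 -71.37303076  85.39974704]
```

View pics/w2.png

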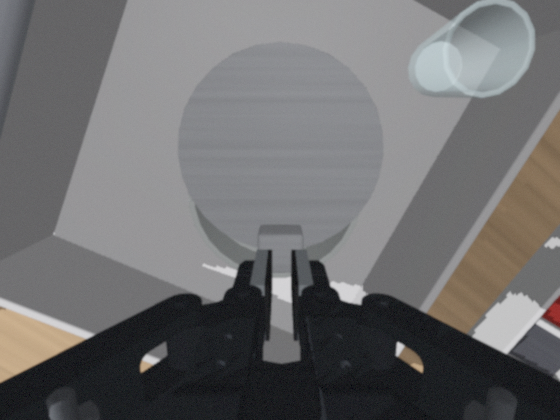

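```bash
python3 - <<'E'
from h import *
W=np.load('w2.npy')
T=toolT(); c=ctrl.calibration('wrist'); E=T@np.array(c['mount']); f=210/np.tan(np.radians(c['vfov'])/2)
for dz in (0,6,25): print(dz,proj((T@[0,0,dz,1])[:3],E,f,c))
for (v,u) in [(232,280),(240,280),(250,280),(262,281),(262,262),(270,262),(280,262),(300,262),(270,281),(285,281)]: print(v,u,W[v,u].round(1), (np.linalg.inv(T)@np.append(W[v,u],1))[:3].round(1))
p=W[180:290,200:350].reshape(-1,3); p=p[(p[:,2]>60)&(p[:,2]<76)]; print(len(p),p.mean(0),p.min(0),p.max(0))
p=W.reshape(-1,3);p=p[(abs(p[:,2]-52)<4)&(np.hypot(p[:,0]-525,p[:,1]+42)<64)];print(p.min(0),p.max(0))
E
```

```text
0 (np.float64(280.76433319676744), np.float64(260.7367806208174))
6 (np.float64(280.77713720846066), np.float64(255.9278875761986))
25 (np.float64(280.81247120444084), np.float64(242.65724931231313))
232 280 [494.9 -65.4  69.2] [ 9.2 -0.2 16. ]
240 280 [492.  -67.7  71.3] [ 5.6 -0.2 13.9]
250 280 [487.9 -70.8  72.2] [ 0.4 -0.2 13. ]
262 281 [482.6 -75.6  71.4] [-6.7  0.3 13.8]
262 262 [492.  -58.7 112.4] [ 11.2  -7.2 -27.2]
270 262 [492.5 -58.8 120.5] [ 11.5  -6.8 -35.3]
280 262 [492.6 -59.3 128.4] [ 11.3  -6.3 -43.2]
300 262 [491.9 -60.5 139.9] [ 10.   -5.7 -54.6]
270 281 [479.6 -78.   73. ] [-10.6   0.3  12.2]
285 281 [ 445.  -105.1    4.5] [-54.6   0.3  80.6]
1395 [490.02877649 -69.62849106  70.58238533] [475.74796176 -82.67442749  60.02918827] [501.52062668 -56.9362074   74.01572386]
[469.83285869 -97.43174468  49.47398506] [581.59832399  14.05013112  55.93483401]
```

```bash
python3 - <<'E'
from h import *
W=np.load('w2.npy'); T=toolT(); L=(W-T[:3,3])@T[:3,:3]
for v in range(244,300,6): print(v,[(u,*L[v,u].round(0).astype(int)) for u in (246,256,264,270,281,298) if np.isfinite(L[v,u,0])])
E
```

```text
244 [(246, np.int64(-20), np.int64(-25), np.int64(75)), (256, np.int64(-4), np.int64(-14), np.int64(34)), (264, np.int64(4), np.int64(-8), np.int64(13)), (270, np.int64(3), np.int64(-5), np.int64(14)), (281, np.int64(3), np.int64(0), np.int64(14)), (298, np.int64(4), np.int64(9), np.int64(12))]
250 [(246, np.int64(-22), np.int64(-24), np.int64(69)), (256, np.int64(-24), np.int64(-18), np.int64(75)), (264, np.int64(12), np.int64(-7), np.int64(-15)), (270, np.int64(12), np.int64(-4), np.int64(-15)), (281, np.int64(0), np.int64(0), np.int64(13)), (298, np.int64(11), np.int64(8), np.int64(-14))]
256 [(246, np.int64(-23), np.int64(-23), np.int64(60)), (256, np.int64(11), np.int64(-10), np.int64(-21)), (264, np.int64(12), np.int64(-7), np.int64(-22)), (270, np.int64(11), np.int64(-4), np.int64(-21)), (281, np.int64(-3), np.int64(0), np.int64(13)), (298, np.int64(12), np.int64(7), np.int64(-22))]
262 [(246, np.int64(8), np.int64(-15), np.int64(-19)), (256, np.int64(12), np.int64(-9), np.int64(-29)), (264, np.int64(12), np.int64(-6), np.int64(-28)), (270, np.int64(11), np.int64(-4), np.int64
[... 1217 characters left out ...]
 (281, np.int64(-56), np.int64(0), np.int64(81)), (298, np.int64(11), np.int64(6), np.int64(-46))]
292 [(246, np.int64(13), np.int64(-11), np.int64(-56)), (256, np.int64(12), np.int64(-8), np.int64(-54)), (264, np.int64(8), np.int64(-6), np.int64(-46)), (270, np.int64(4), np.int64(-4), np.int64(-38)), (281, np.int64(-60), np.int64(0), np.int64(80)), (298, np.int64(9), np.int64(6), np.int64(-48))]
298 [(246, np.int64(12), np.int64(-11), np.int64(-57)), (256, np.int64(12), np.int64(-7), np.int64(-57)), (264, np.int64(7), np.int64(-5), np.int64(-48)), (270, np.int64(1), np.int64(-4), np.int64(-37)), (281, np.int64(-65), np.int64(0), np.int64(80)), (298, np.int64(6), np.int64(6), np.int64(-46))]
```

Request:
play_rows:
  targets:
    - [0.45,0,0,0,0]
    - [0.45,0,0,0,0]
    - [0.45,0,0,0,0]
    - [0.45,0,0,0,0]
    - [0.45,0,0,1,0]
    - [0.45,0,0,1.8,0]
    - [0.45,0,0,1.8,0]

```text
clock: 4.55
eef_pos: [485.7, -70.9, 64.6]
tool_rot: [-3.14, 0.002, 0.664]
force: [-1.0, -0.7, -0.3]
width: 47.0
gripper_force: 0.0
```

```bash
python3 - <<'E'
from h import *
s=ctrl.read_state(); print(s['clock'],s['eef_pos'],s['force'],s['width'])
im,d,W,E,f,c=grab('wrist'); save(cv2.resize(im[180:400,130:430],None,fx=2,fy=2),'w3.png'); np.save('w2.npy',W)
T=toolT(); L=(W-T[:3,3])@T[:3,:3]
m=(abs(L[...,1])<45)&(abs(L[...,1])>12)&(abs(L[...,0])<16)&(L[...,2]<30)
for side in (-1,1):
    p=L[m&(np.sign(L[...,1])==side)]; print(side,p[np.argsort(-p[:,2])][:60:6].round(1).tolist())
E
```

```text
4.55 [485.6879517  -70.91693848  64.63530285] [-1.00255158 -0.66849775 -0.30915038] 47.036662342703984
-1 [[2.0, -44.9, 30.0], [1.5, -44.9, 29.8], [-0.7, -43.7, 29.1], [-5.3, -40.5, 28.6], [-0.9, -44.1, 28.1], [-3.2, -43.0, 27.7], [1.1, -44.9, 27.4], [0.1, -44.3, 26.9], [1.0, -44.6, 26.1], [-3.6, -42.6, 25.9]]
1 [[-1.6, 39.6, 30.0], [-5.7, 36.9, 29.7], [1.1, 41.0, 29.3], [0.0, 40.4, 28.8], [-1.7, 39.4, 28.7], [-15.6, 27.4, 28.3], [2.2, 41.2, 27.7], [-3.7, 38.7, 27.6], [-5.3, 37.0, 27.2], [-4.6, 38.0, 26.8]]
```

View pics/w3.png

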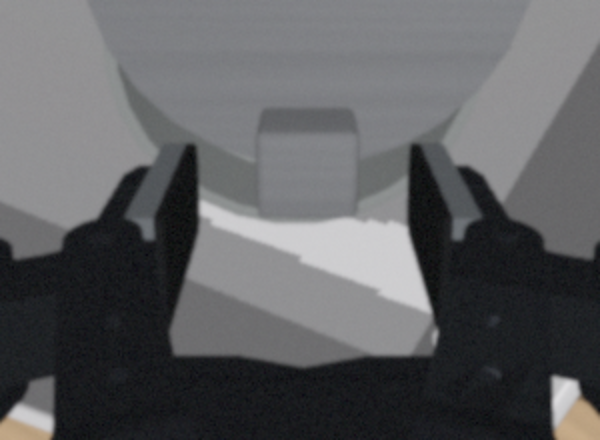

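```bash
python3 - <<'E'
from h import *
W=np.load('w2.npy'); T=toolT(); L=(W-T[:3,3])@T[:3,:3]
for x,y in [(180,147),(175,155),(165,175),(150,205),(435,155),(300,190),(300,120),(450,190)]:
    print((x,y),L[180+y//2,130+x//2].round(1),W[180+y//2,130+x//2].round(1))
E
```

```text
(180, 147) [ 11.3 -25.8 -18.1] [479.1 -43.7  83.2]
(175, 155) [ 11.3 -26.3 -22.4] [478.8 -43.3  87.5]
(165, 175) [ 11.2 -26.5 -32. ] [478.6 -43.2  97.1]
(150, 205) [ 10.5 -26.8 -43.1] [478.  -43.4 108.3]
(435, 155) [ 11.1  27.  -22.1] [511.5 -85.3  87.2]
(300, 190) [-4.7 -0.6 -6. ] [482.  -73.4  71.1]
(300, 120) [10.1 -0.6  1.2] [493.6 -64.2  63.9]
(450, 190) [ 11.   26.8 -38.6] [511.4 -85.2 103.7]
```

Request:
play_rows:
  targets:
    - [0.45,-0.1,0,0.9,0]
    - [0.45,-0.1,0,1.8,0]
    - [0.45,-0.1,0,1.8,0]
    - [0.8,-0.1,0,1.8,0]
    - [0.8,-0.1,0,1.8,0]
    - [0.8,-0.1,0,1.8,0]
    - [0.8,-0.1,0,1.8,0]

```text
clock: 5.3
eef_pos: [486.2, -71.6, 48.3]
tool_rot: [3.141, -0.0, 0.664]
force: [-0.2, -0.5, -0.3]
width: 22.3
gripper_force: 62.7
```

Request:
play_rows:
  targets:
    - [0.8,0,0,-0.2,0]
    - [0.8,0,0,-0.4,0]
    - [0.8,0,0,-0.6,0]
    - [0.8,0,0,-0.8,0]
    - [0.8,0,0,-0.8,0]

```text
clock: 5.8
eef_pos: [486.3, -71.7, 56.4]
tool_rot: [3.141, -0.0, 0.664]
force: [0.4, 0.2, -1.1]
width: 21.8
gripper_force: 62.6
```

```bash
cat >> h.py <<'E'
def lidfit(W,c0=(525,-42)):
    c=np.array(c0,float); L=(np.hypot(W[...,0]-c[0],W[...,1]-c[1])<60)&(W[...,2]>40)&(W[...,2]<85)
    p=W[L]; w=np.ones(len(p),bool); z0=55
    for _ in range(6):
        s=np.linalg.lstsq(np.c_[p[w][:,:2]-c,np.ones(w.sum())],p[w][:,2],rcond=None)[0]
        r=p[:,2]-np.c_[p[:,:2]-c,np.ones(len(p))]@s; w=abs(r)<2.5 if _>1 else abs(r)<5
    q=p[w][:,:2]
    return s,(q.min(0)+q.max(0))/2,np.ptp(q,0),cv2.minEnclosingCircle(q.astype(np.float32)),w.sum()
E
python3 - <<'E'
from h import *
s=ctrl.read_state(); print(s['clock'],s['eef_pos'],s['force'],s['width'])
im,d,W,E,f,c=grab('wrist'); np.save('w4.npy',W); save(im,'w4.png')
print(lidfit(W)); h=np.radians(38)
sl=lidfit(W)[0]; print('slope along lid x',sl[:2]@[np.cos(h),np.sin(h)])
E
```

```text
5.8 [486.28241398 -71.71617724  56.44789216] [ 0.37018203  0.16890158 -1.14944434] 21.801210205151826
(array([-1.25626327e-04, -8.58463657e-04,  6.00106920e+01]), array([525.53921541, -41.33456639]), array([111.73707094, 111.53214854]), ((525.779052734375, -41.63935089111328), 56.25859832763672), np.int64(49470))
slope along lid x -0.0006275178982517539
```

View pics/w4.png

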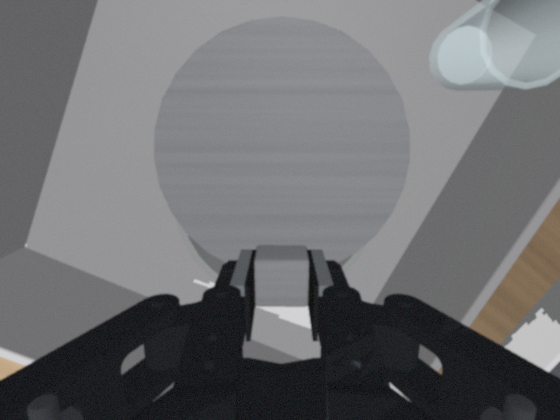

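Request:
play_rows:
  targets:
    - [0.77,0,0,-0.1,0]
    - [0.76,0,0,-0.1,0]
    - [0.76,0,0,-0.1,0]

```text
clock: 6.15
eef_pos: [486.0, -71.7, 57.1]
tool_rot: [-3.142, 0.0, 0.664]
force: [0.7, -0.1, -0.3]
width: 22.3
gripper_force: 62.6
```

Request:
play_rows:
  targets:
    - [0.75,0,0,0,0]
    - [0.75,0,0,0,0]

```text
clock: 6.35
eef_pos: [486.0, -71.6, 57.1]
tool_rot: [-3.142, 0.0, 0.664]
force: [-0.5, 0.3, -0.8]
width: 22.6
gripper_force: 62.6
```

Request:
play_rows:
  targets:
    - [0.742,0,0,0,0]
    - [0.742,0,0,0,0]

```text
clock: 6.55
eef_pos: [486.1, -71.7, 57.1]
tool_rot: [3.142, -0.0, 0.664]
force: [-0.4, 0.1, -0.5]
width: 22.3
gripper_force: 62.6
```

Request:
play_rows:
  targets:
    - [0.736,0,0,0,0]
    - [0.736,0,0,0,0]

```text
clock: 6.75
eef_pos: [486.1, -71.7, 57.1]
tool_rot: [-3.142, 0.0, 0.664]
force: [-0.7, 0.5, -1.2]
width: 22.6
gripper_force: 48.2
```

Request:
play_rows:
  targets:
    - [0.733,0,0,0,0]
    - [0.733,0,0,0,0]

```text
clock: 6.95
eef_pos: [486.1, -71.7, 57.1]
tool_rot: [3.142, -0.0, 0.664]
force: [0.6, 0.5, -1.1]
width: 23.2
gripper_force: 39.8
```

Request:
play_rows:
  targets:
    - [0.731,0,0,0,0]
    - [0.731,0,0,0,0]

```text
clock: 7.15
eef_pos: [486.1, -71.6, 57.1]
tool_rot: [3.142, -0.0, 0.664]
force: [1.2, 0.4, -1.2]
width: 23.0
gripper_force: 34.2
```

Request:
play_rows:
  targets:
    - [0.727,0,0,0,0]
    - [0.725,0,0,0,0]
    - [0.725,0,0,0,0]

```text
clock: 7.45
eef_pos: [486.1, -71.7, 57.1]
tool_rot: [-3.142, 0.0, 0.664]
force: [0.6, 0.3, -0.7]
width: 23.5
gripper_force: 17.1
```

```bash
cat > sl.py <<'E'
from h import *
im,d,W,E,f,c=grab('wrist'); np.save('w5.npy',W)
s,ce,pt,mc,n=lidfit(W); h=np.radians(38)
print('slope',s[:2]@[np.cos(h),np.sin(h)],s[:2]@[-np.sin(h),np.cos(h)],'z',s[2],'centre',ce,pt,mc,n)
st=ctrl.read_state(); print(st['clock'],st['eef_pos'],st['force'],st['gripper_force'])
E
python3 sl.py
```

```text
slope -0.0013900780113841815 -0.0006114127777035617 z 60.84811640086254 centre [525.39632295 -41.64777012] [111.97952291 111.57368443] ((525.4354248046875, -41.3926887512207), 56.048946380615234) 49548
7.5 [486.08796933 -71.650646    57.14098539] [ 0.50868804  0.3371356  -1.05844721] 17.142806947231293
```

Request:
play_rows:
  targets:
    - [0.723,0,0,0,0]
    - [0.722,0,0,0,0]
    - [0.722,0,0,0,0]

```text
clock: 7.8
eef_pos: [486.1, -71.7, 57.1]
tool_rot: [3.142, -0.0, 0.664]
force: [-0.0, -0.6, -0.7]
width: 23.3
gripper_force: 8.7
```

```bash
python3 sl.py
```

```text
slope -0.002193720278124418 -0.0008828359646076882 z 60.873187672517446 centre [525.56721421 -41.52920629] [111.57257057 111.57882259] ((525.41845703125, -41.51972961425781), 56.01755905151367) 49544
7.85 [486.07694967 -71.66795689  57.12479483] [-0.73745911  0.82900354 -0.80444231] 8.67350846529007
```

Request:
play_rows:
  targets:
    - [0.7215,0,0,0,0]
    - [0.721,0,0,0,0]
    - [0.721,0,0,0,0]

```text
clock: 8.15
eef_pos: [486.1, -71.6, 57.1]
tool_rot: [3.142, -0.0, 0.664]
force: [-0.5, 0.6, -1.7]
width: 24.1
gripper_force: 5.7
```

```bash
python3 sl.py
```

```text
slope -0.005559558267421079 -0.0005668814475636821 z 60.716859081900544 centre [525.19905354 -41.50130546] [111.81875716 111.72881543] ((525.3361206054688, -41.38396072387695), 56.066802978515625) 49449
8.2 [486.09016494 -71.66839382  57.13037918] [ 0.67500632 -0.09230757 -1.19274547] 5.708838924765587
```

Starting to creep; loosen very slightly more.

Request:
play_rows:
  targets:
    - [0.7208,0,0,0,0]
    - [0.7206,0,0,0,0]
    - [0.7206,0,0,0,0]
    - [0.7206,0,0,0,0]

```text
clock: 8.6
eef_pos: [486.1, -71.6, 57.1]
tool_rot: [3.142, -0.0, 0.664]
force: [-0.5, 0.6, -0.9]
width: 23.7
gripper_force: 4.6
```

```bash
python3 sl.py
```

```text
slope -0.11691642522030991 4.061556200547915e-05 z 54.944778032419855 centre [523.72732172 -42.62318135] [111.3328656  111.22266603] ((523.5686645507812, -42.74765396118164), 55.90437316894531) 44895
8.65 [486.11985182 -71.66167261  57.14394048] [ 0.66361444 -0.33369402 -0.68890615] 4.578239098191261
```

Request:
play_rows:
  targets:
    - [0.75,0,0,0,0]
    - [0.78,0,0,0,0]
    - [0.8,0,0,-0.3,0]
    - [0.8,0,0,-0.7,0]
    - [0.8,0,0,-1.1,0]
    - [0.8,0,0,-1.2,0]
    - [0.8,0,0,-1.2,0]
    - [0.8,0,0,-1.2,0]
    - [0.8,0,0,-1.2,0]

```text
clock: 9.55
eef_pos: [486.0, -71.7, 69.0]
tool_rot: [-3.141, 0.0, 0.664]
force: [-0.4, -0.3, -0.7]
width: 22.6
gripper_force: 59.5
```

```bash
cat > sl2.py <<'E'
from sl import *
from scipy.optimize import least_squares
save(im,'w%d.png'%int(st['clock']*10))
# edge-based centre: fit radius-56 circle to in-plane points hull
c0=ce
T=toolT()
for z0,rr in ((39,50),):
    q=W[(np.hypot(W[...,0]-503,W[...,1]+57)<58)&(W[...,2]>38)&(W[...,2]<43.5)][:,:2]
    g=least_squares(lambda x:np.hypot(*(q-x).T)-50,[503,-57],loss='soft_l1',f_scale=1); print('dish',g.x,len(q),np.std(g.fun))
    print('angles',np.percentile(np.degrees(np.arctan2(*(q-g.x).T[::-1])),[1,25,50,75,99]))
    print('dish-lid tool cm',T[:3,:3].T@np.append(g.x-ce,0)/10)
E
python3 sl2.py
```

```text
slope -0.11837623729965363 0.00025217392937150273 z 66.51173093775563 centre [523.4812445  -42.71422482] [110.95611118 111.1681122 ] ((523.4170532226562, -42.69080352783203), 55.97071075439453) 44763
9.6 [485.9464801  -71.66239536  68.98493225] [ 0.24727672 -0.06733684 -0.87503863] 59.48960602283478
dish [502.59025764 -51.41102051] 100 0.800654571676602
angles [-179.88749869 -177.02749346  171.96568552  176.56689882  179.60299819]
dish-lid tool cm [-2.18133802e+00 -6.02029890e-01  5.59351370e-04]
```

```bash
python3 - <<'E'
from h import *
from scipy.optimize import least_squares
u=np.array([.786,.618])
for n in ['w1','sceneW','topW']:
    W=np.load(n+'.npy'); z=W[...,2]; lid=np.array([525.7,-41.6])
    m=(np.hypot(W[...,0]-502.5,W[...,1]+59.8)<60)&(np.hypot(W[...,0]-lid[0],W[...,1]-lid[1])>57.5)
    for lo,hi in ((39.5,42.5),(38,44)):
        q=W[m&(z>lo)&(z<hi)][:,:2]
        if len(q)<8: print(n,len(q)); continue
        g=least_squares(lambda x:np.hypot(*(q-x).T)-50,[502.5,-59.8],loss='soft_l1',f_scale=1)
        g1=least_squares(lambda d:np.hypot(*(q-(lid-d*u)).T)-50,[29.5],loss='soft_l1',f_scale=1)
        print(n,len(q),g.x,np.std(g.fun),'d',g1.x,lid-g1.x*u,np.percentile(np.hypot(*(q-g.x).T),[2,50,98]))
    r=W[m&(z>12)&(z<36)][:,:2]; rr=np.hypot(*(r-[502.5,-59.8]).T); print(n,'wall',np.percentile(rr,[5,20,50,80,95]) if len(rr) else '')
W=np.load('w1.npy');z=W[...,2]
m=(np.hypot(W[...,0]-502.5,W[...,1]+59.8)<60)&(z>30)&(z<46)&(np.hypot(W[...,0]-525.7,W[...,1]+41.6)>58)
v,uu=np.nonzero(m); a=np.degrees(np.arctan2(W[m][:,1]+59.8,W[m][:,0]-502.5))
rr=np.hypot(W[m][:,0]-502.5,W[m][:,1]+59.8)
for k in range(-180,180,20):
    s=(a>=k)&(a<k+20)
    if s.sum()>5: print(k,s.sum(),np.percentile(rr[s],[5,50,95]).round(1),np.median(W[m][s][:,2]).round(1))
E
```

```text
w1 567 [502.78271297 -55.68332432] 1.1299334413772448 d [26.74556251] [504.67798787 -58.12875763] [48.02930061 49.9941773  51.88785978]
w1 643 [502.89564979 -55.71535397] 1.1920312867977236 d [26.77555052] [504.65441729 -58.14729022] [47.98112391 49.96970505 52.04145074]
w1 wall [44.07514057 46.20433123 48.78960777 50.20590675 50.71075872]
sceneW 35 [502.60706859 -54.77716977] 1.2801592548606007 d [25.77940493] [505.43738773 -57.53167224] [48.09998384 50.28911443 52.04424535]
sceneW 61 [502.88667253 -55.1896633 ] 1.469712815641346 d [26.13592264] [505.15716481 -57.75200019] [47.39649628 50.01083466 52.55450408]
sceneW wall [33.65804124 45.18548653 46.81376117 48.30531015 51.55978461]
topW 30 [501.58624093 -52.58821571] 1.3150436212214258 d [25.20288513] [505.89053229 -57.17538301] [47.72675018 49.91202819 52.06143641]
topW 42 [502.27443413 -53.0248341 ] 1.2963139299572009 d [25.5461937] [505.62069175 -57.38754771] [48.1007081  49.76072577 51.85206111]
topW wall [32.52754236 36.70851785 43.61898006 53.51056477 57.31473753]
-180 83 [46.9 48.5 50.8] 40.4
-160 76 [45.4 47.3 49.4] 40.7
-140 66 [44.6 46.7 48.5] 40.8
-120 65 [44.1 46.  47.8] 40.6
-100 68 [44.  45.7 47.7] 40.5
-80 65 [44.1 45.9 47.7] 40.8
-60 6 [46.5 47.5 48.1] 41.4
120 97 [50.3 52.  54.4] 40.2
140 105 [49.4 50.7 53.3] 40.2
160 95 [47.9 49.7 52.1] 40.3
```

Request:
play_rows:
  targets:
    - [0.8,-0.7,-0.07,0,0]
    - [0.8,-1.4,-0.14,0,0]
    - [0.8,-2.1,-0.21,0,0]
    - [0.8,-2.66,-0.28,0,0]
    - [0.8,-2.66,-0.28,0.4,0]
    - [0.8,-2.66,-0.28,0.8,0]
    - [0.8,-2.66,-0.28,0.8,0]

```text
clock: 10.3
eef_pos: [463.4, -85.6, 60.5]
tool_rot: [-3.141, 0.0, 0.664]
force: [-0.1, 0.3, -0.8]
width: 22.5
gripper_force: 59.5
```

```bash
sed -i 's/lidfit(W)/lidfit(W,(503,-57))/' sl.py; python3 sl.py; python3 - <<'E'
from h import *
W=np.load('w5.npy')
from scipy.optimize import least_squares
q=W[(np.hypot(W[...,0]-503,W[...,1]+56)<58)&(W[...,2]>38)&(W[...,2]<43.0)][:,:2]
print(len(q)); 
if len(q)>20:
  g=least_squares(lambda x:np.hypot(*(q-x).T)-50,[503,-56],loss='soft_l1',f_scale=1); print('dish',g.x,np.std(g.fun))
E
```

```text
slope -0.11830616386827125 0.0007051395952284476 z 58.017487772352325 centre [501.13201213 -56.62185095] [110.99908103 111.69725335] ((500.7607727050781, -56.62873840332031), 55.93016052246094) 44771
10.35 [463.46858403 -85.57272849  60.7185663 ] [ 0.66245598 -0.42170567 -0.93947003] 59.47748243808746
0
```

Request:
play_rows:
  targets:
    - [0.8,0,0,0.3,0]
    - [0.75,0,0,0.45,0]
    - [0.724,0,0,0.45,0]
    - [0.7225,0,0,0.6,0]
    - [0.7225,0,0,0.8,0]
    - [0.7225,0,0,1.0,0]
    - [0.7225,0,0,1.2,0]
    - [0.7225,0,0,1.4,0]
    - [0.7225,0,0,1.55,0]
    - [0.7225,0,0,1.65,0]

```text
clock: 11.35
eef_pos: [463.3, -85.9, 44.4]
tool_rot: [-3.141, 0.0, 0.664]
force: [-0.8, -0.7, 0.9]
width: 23.7
gripper_force: 10.1
```

```bash
python3 sl.py
```

```text
slope -0.0211860082990968 0.00060957518120735 z 47.04408609472618 centre [502.38487959 -55.62764545] [111.74828551 111.81033327] ((502.3612976074219, -55.63106155395508), 56.08499526977539) 48664
11.4 [463.23916893 -85.91048671  44.37263836] [ 0.49288462 -0.60641349  0.36590037] 10.114755034446716
```

Request:
play_rows:
  targets:
    - [0.7225,0,0,0.1,0]
    - [0.7225,0,0,0.2,0]
    - [0.7225,0,0,0.25,0]
    - [0.715,0,0,0.25,0]
    - [0.6,0,0,0.1,0]
    - [0.55,0,0,0,0]
    - [0.5,0,0,0,0]
    - [0.5,0,0,-1,0]
    - [0.5,0,0,-2,0]
    - [0.5,0,0,-2.5,0]

```text
clock: 12.4
eef_pos: [464.0, -85.9, 71.0]
tool_rot: [3.14, -0.001, 0.664]
force: [-0.5, 0.3, 0.0]
width: 42.8
gripper_force: 0.0
```

```bash
python3 sl.py;  python3 - <<'E'
from h import *
im,d,W,E,f,c=grab('wrist'); save(im,'w6.png')
E
```

```text
slope -0.00012443037427668576 -7.658472064565209e-05 z 46.003376280882065 centre [502.64377615 -55.62259256] [111.292011   111.79828839] ((502.5311584472656, -55.50620651245117), 56.09895706176758) 35534
12.45 [464.33738494 -86.00130278  71.32786982] [-0.73724471 -0.25197753  0.620403  ] 0.0
```

View pics/w6.png

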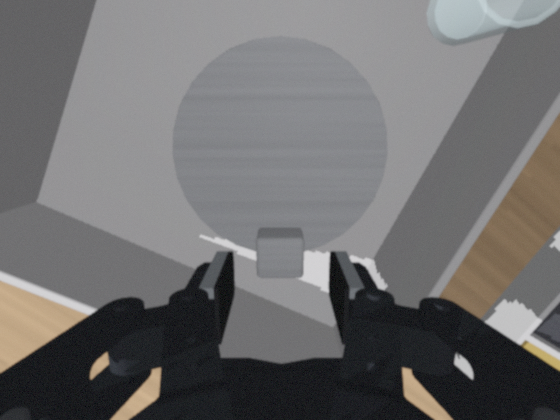

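```bash
python3 - <<'E'
from h import *
for n in ['scene','top']:
    W=np.load(n+'W.npy'); im=np.load(n+'im.npy').astype(int).sum(-1)
    m=(im<200)&(W[...,2]>95)&(W[...,2]<145)&(W[...,0]>600)&(W[...,0]<700)&(abs(W[...,1])<120)
    p=W[m]; print(n,m.sum(),p.mean(0).round(1),np.percentile(p,5,axis=0).round(),np.percentile(p,95,axis=0).round(),np.argwhere(m).min(0),np.argwhere(m).max(0))
T=toolT(); print(T[:3,3], np.degrees(np.arctan2(T[1,0],T[0,0])))
E
```

```text
scene 73 [656.3  13.2 106.6] [643.   7. 100.] [669.  20. 112.] [244 287] [252 298]
top 37 [653.2  16.8 108.5] [642.  10. 101.] [666.  23. 113.] [191 278] [199 284]
[464.2198377  -85.99465594  70.79385626] 38.023072582005874
```

Request:
play_rows:
  targets:
    - [0.5,0,0,-4,0]
    - [0.7,0,0,-8,0]
    - [1,4,0.7,-10,5]
    - [1,8,1.4,-10,10]
    - [1,12,2.1,-10,15]
    - [1,16,2.8,-10,20]
    - [1,19,3.4,-10,25.3]
    - [1,21.27,3.81,-10,25.3]
    - [1,21.27,3.81,-10,25.3]
    - [1,21.27,3.81,-10,25.3]

```text
clock: 13.5
eef_pos: [653.7, 15.2, 168.9]
tool_rot: [-3.142, 0.002, 0.223]
force: [-0.5, 0.3, -0.3]
width: 0.1
gripper_force: 0.0
```

```bash
python3 - <<'E'
from h import *
im,d,W,E,f,c=grab('wrist'); save(im,'w7.png'); np.save('w7.npy',W); g=im.astype(int).sum(-1)
T=toolT(); print(T[:3,3],np.degrees(np.arctan2(T[1,0],T[0,0])))
L=(W-T[:3,3])@T[:3,:3]
m=(W[...,2]>95)&(W[...,2]<118)&(np.hypot(W[...,0]-655,W[...,1]-15)<30)
p=W[m]; print(len(p),cv2.minAreaRect(p[:,:2].astype(np.float32)),p[:,2].max())
m2=(W[...,2]>107)&m; p=W[m2];print(len(p),p.mean(0),p.min(0),p.max(0),L[m2].mean(0))
m=(abs(L[...,1])<16)&(abs(L[...,0])<14)&(L[...,2]<10)&(L[...,2]>-40); p=L[m]; print('tip',p[:,2].max() if len(p) else 0, np.percentile(p,[2,98],axis=0))
m=(abs(W[...,2]-80)<4)&(np.hypot(W[...,0]-520,W[...,1]+34)<180); print(cv2.minAreaRect(W[m][:,:2].astype(np.float32)))
E
```

```text
[653.2822803   14.50965273 169.13632566] 12.717936989475374
2212 ((655.8141479492188, 15.30967903137207), (30.706892013549805, 59.321781158447266), 11.271342277526855) 113.7380915791505
1430 [653.12709495  21.24726539 109.62883014] [639.37520581   5.95601616 107.03969127] [671.78969188  43.76455991 113.73809158] [ 1.44496893 -6.62055911 59.50329228]
tip -11.741435444415567 [[  7.48719013 -13.45048242 -39.43101128]
 [ 12.45165381  12.54152547 -14.21284757]]
((599.2400512695312, -11.859466552734375), (106.033935546875, 242.4770050048828), 21.597803115844727)
```

View pics/w7.png

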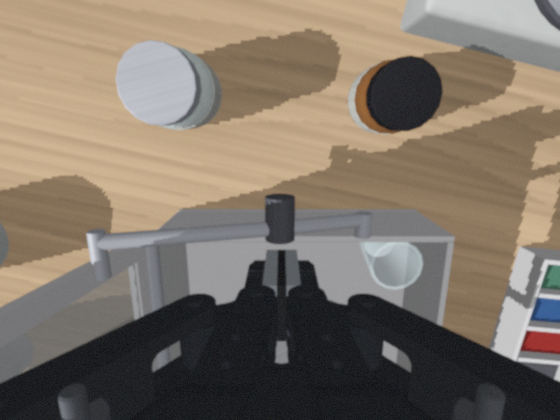

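Request:
play_rows:
  targets:
    - [1,0.2,0,3,0]
    - [1,0.2,0,5.5,0]
    - [1,0.2,0,6.3,0]
    - [1,0.2,0,6.8,0]
    - [1,0.2,0,7.3,0]
    - [1,0.2,0,7.8,0]
    - [1,0.2,0,8.3,0]
    - [1,0.2,0,8.8,0]
    - [1,0.2,0,9.3,0]
    - [1,0.2,0,9.8,0]

```text
clock: 14.55
eef_pos: [657.2, 14.2, 72.0]
tool_rot: [3.14, -0.002, 0.222]
force: [-0.4, -3.0, 6.7]
width: 0.0
gripper_force: 3.0
```

Request:
play_rows:
  targets:
    - [1,0,0,0.2,0]
    - [1,0,0,0.2,0]

```text
clock: 14.75
eef_pos: [656.9, 14.5, 69.5]
tool_rot: [3.14, -0.001, 0.221]
force: [0.7, -1.8, 2.4]
width: 0.1
gripper_force: 0.9
```

```bash
python3 - <<'E'
from h import *
im,d,W,E,f,c=grab('scene'); np.save('sceneW2.npy',W); np.save('sceneim2.npy',im)
save(cv2.resize(im[90:330,150:400],None,fx=2.2,fy=2.2),'s2.png')
for n in ('scene','top'):
    if n=='top': im,d,W,E,f,c=grab('top'); np.save('topW2.npy',W)
    for z in (290,310,330):
        m=(W[...,2]>z)&(W[...,2]<375)&(W[...,0]>350)&(W[...,0]<600)&(W[...,1]>20)&(W[...,1]<190)
        p=W[m]; print(n,z,len(p),p.mean(0).round(1) if len(p) else '',np.percentile(p,[3,97],axis=0).round() if len(p) else '')
E
```

```text
scene 290 650 [454.5  71.1 317.5] [[377.  53. 291.]
 [520.  87. 358.]]
scene 310 288 [459.3  72.  337.4] [[382.  56. 310.]
 [516.  86. 359.]]
scene 330 176 [470.3  73.9 352.8] [[432.  63. 333.]
 [516.  85. 359.]]
top 290 117 [545.7  94.3 339.7] [[503.  82. 305.]
 [595. 108. 361.]]
top 310 92 [536.2  92.  348.7] [[503.  82. 311.]
 [594. 106. 361.]]
top 330 77 [527.4  90.  355.8] [[503.  82. 349.]
 [553.  98. 361.]]
```

View pics/s2.png

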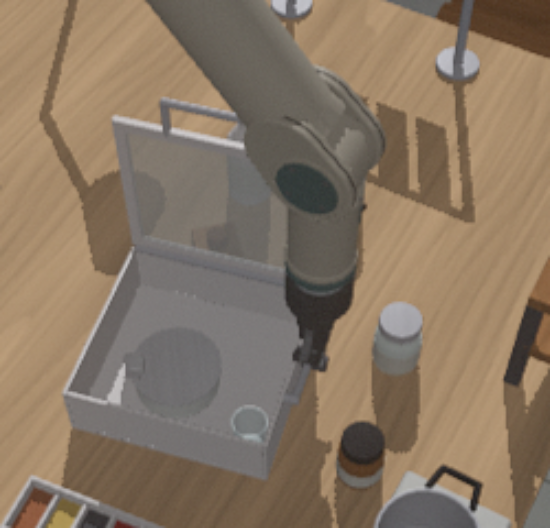

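Request:
play_rows:
  targets:
    - [1,0,0,-4,0]
    - [1,0,0,-9,0]
    - [1,0,0,-14,0]
    - [1,0,0,-19,0]
    - [1,0,0,-24,0]
    - [1,0,0,-29,0]
    - [1,0,0,-34,0]
    - [0.8,-3,-2.1,-36,0]
    - [0.6,-6.5,-4.5,-36,0]
    - [0.6,-10,-7,-36,0]

```text
clock: 15.85
eef_pos: [541.9, 63.2, 429.6]
tool_rot: [-3.14, -0.0, 0.223]
force: [0.2, 1.0, 0.7]
width: 34.1
gripper_force: 0.0
```

```bash
python3 - <<'E'
from h import *
T=toolT(); print(ctrl.read_state()['clock'],T[:3,3],np.degrees(np.arctan2(T[1,0],T[0,0])))
for n in ('wrist','scene'):
    im,d,W,E,f,c=grab(n); np.save(n+'8.npy',W); save(im,n+'8.png')
    for z in (345,):
        m=(W[...,2]>z)&(W[...,2]<372)&(np.hypot(W[...,0]-493,W[...,1]-82)<90)
        p=W[m]; print(n,z,len(p))
        if len(p): print(p.mean(0).round(1),np.percentile(p,[1,99],axis=0).round(),cv2.minAreaRect(p[:,:2].astype(np.float32)))
E
```

```text
15.85 [541.85130361  63.21879761 429.61732348] 12.773946545954729
wrist 345 1840
[500.2  80.9 355.7] [[433.  64. 350.]
 [556.  97. 358.]] ((493.4209899902344, 80.29155731201172), (128.53094482421875, 9.947586059570312), 12.725177764892578)
scene 345 234
[495.1  79.6 354.7] [[433.  63. 346.]
 [555.  96. 360.]] ((493.6903076171875, 79.16644287109375), (127.52146911621094, 13.837313652038574), 13.131084442138672)
```

Request:
play_rows:
  targets:
    - [0.6,-2.2,-1.4,0,0]
    - [0.6,-4.34,-2.73,0,0]
    - [0.6,-4.34,-2.73,3,0]
    - [0.6,-4.34,-2.73,6,0]
    - [0.6,-4.34,-2.73,8.5,0]
    - [0.6,-4.34,-2.73,10.3,0]
    - [0.6,-4.34,-2.73,10.3,0]
    - [0.8,-4.34,-2.73,10.3,0]
    - [0.87,-4.34,-2.73,10.3,0]
    - [0.89,-4.34,-2.73,10.3,0]

```text
clock: 16.95
eef_pos: [495.7, 79.5, 327.6]
tool_rot: [-3.141, -0.002, 0.222]
force: [0.2, 0.1, 0.1]
width: 9.9
gripper_force: 7.8
```

Request:
play_rows:
  targets:
    - [0.89,0,0,0,0]
    - [0.89,0,0,0,0]

```text
clock: 17.15
eef_pos: [495.8, 79.3, 327.6]
tool_rot: [-3.141, -0.002, 0.222]
force: [0.3, 1.2, 2.5]
width: 9.6
gripper_force: 8.0
```

```bash
python3 - <<'E'
import numpy as np
A=np.linspace(1.566,0,36)
y=-272*np.cos(A)+4*np.sin(A); z=272*np.sin(A)+4*np.cos(A)
for k in range(0,35,9):
    print([[0.893,0,round((y[k]-y[i])/10,2),round((z[k]-z[i])/10,2),0] for i in range(k+1,min(k+10,36))])
E
```

```text
[[0.893, 0, np.float64(1.22), np.float64(0.02), 0], [0.893, 0, np.float64(2.43), np.float64(0.08), 0], [0.893, 0, np.float64(3.64), np.float64(0.21), 0], [0.893, 0, np.float64(4.85), np.float64(0.39), 0], [0.893, 0, np.float64(6.04), np.float64(0.62), 0], [0.893, 0, np.float64(7.22), np.float64(0.9), 0], [0.893, 0, np.float64(8.39), np.float64(1.24), 0], [0.893, 0, np.float64(9.55), np.float64(1.63), 0], [0.893, 0, np.float64(10.68), np.float64(2.07), 0]]
[[0.893, 0, np.float64(1.11), np.float64(0.49), 0], [0.893, 0, np.float64(2.2), np.float64(1.03), 0], [0.893, 0, np.float64(3.27), np.float64(1.62), 0], [0.893, 0, np.float64(4.31), np.float64(2.25), 0], [0.893, 0, np.float64(5.32), np.float64(2.94), 0], [0.893, 0, np.float64(6.29), np.float64(3.66), 0], [0.893, 0, np.float64(7.24), np.float64(4.43), 0], [0.893, 0, np.float64(8.14), np.float64(5.24), 0], [0.893, 0, np.float64(9.02), np.float64(6.09), 0]]
[[0.893, 0, np.float64(0.83), np.float64(0.89), 0], [0.893, 0, np.float64(1.62), np.float64(1.81), 0], [0.893, 0, np.float64(2.37), np.float64(2.77), 0], [0.893, 0, np.float64(3.08), np.float64(3.76), 0], [0.893, 0, np.float64(3.74), np.float64(4.78), 0], [0.893, 0, np.float64(4.35), np.float64(5.84), 0], [0.893, 0, np.float64(4.92), np.float64(6.91), 0], [0.893, 0, np.float64(5.44), np.float64(8.01), 0], [0.893, 0, np.float64(5.91), np.float64(9.14), 0]]
[[0.893, 0, np.float64(0.42), np.float64(1.14), 0], [0.893, 0, np.float64(0.78), np.float64(2.3), 0], [0.893, 0, np.float64(1.1), np.float64(3.48), 0], [0.893, 0, np.float64(1.36), np.float64(4.67), 0], [0.893, 0, np.float64(1.57), np.float64(5.87), 0], [0.893, 0, np.float64(1.72), np.float64(7.07), 0], [0.893, 0, np.float64(1.82), np.float64(8.29), 0], [0.893, 0, np.float64(1.86), np.float64(9.5), 0]]
```

Request:
play_rows:
  targets:
    - [0.893,0,1.2,0,0]
    - [0.893,0,2.4,0.1,0]
    - [0.893,0,3.6,0.2,0]
    - [0.893,0,4.85,0.4,0]
    - [0.893,0,6.05,0.6,0]
    - [0.893,0,7.2,0.9,0]
    - [0.893,0,8.4,1.25,0]
    - [0.893,0,9.55,1.65,0]
    - [0.893,0,10.7,2.05,0]

```text
clock: 18.05
eef_pos: [519.0, -25.9, 305.6]
tool_rot: [-3.141, -0.001, 0.222]
force: [5.2, 3.9, -4.1]
width: 9.2
gripper_force: 11.3
```

Request:
play_rows:
  targets:
    - [0.893,0,1.1,0.5,0]
    - [0.893,0,2.2,1.05,0]
    - [0.893,0,3.25,1.6,0]
    - [0.893,0,4.3,2.25,0]
    - [0.893,0,5.3,2.95,0]
    - [0.893,0,6.3,3.65,0]
    - [0.893,0,7.25,4.45,0]
    - [0.893,0,8.15,5.25,0]
    - [0.893,0,9,6.1,0]

```text
clock: 18.95
eef_pos: [538.7, -112.7, 244.2]
tool_rot: [-3.14, -0.0, 0.223]
force: [5.2, 4.3, -2.0]
width: 9.6
gripper_force: 11.2
```

Request:
play_rows:
  targets:
    - [0.893,0,0.8,0.9,0]
    - [0.893,0,1.6,1.8,0]
    - [0.893,0,2.35,2.75,0]
    - [0.893,0,3.1,3.75,0]
    - [0.893,0,3.75,4.8,0]
    - [0.893,0,4.35,5.85,0]
    - [0.893,0,4.9,6.9,0]
    - [0.893,0,5.45,8,0]
    - [0.893,0,5.9,9.1,0]

```text
clock: 19.85
eef_pos: [551.2, -168.4, 152.8]
tool_rot: [-3.137, 0.001, 0.224]
force: [4.7, 7.2, -2.1]
width: 9.1
gripper_force: 10.9
```

Request:
play_rows:
  targets:
    - [0.893,0,0.35,1.1,0]
    - [0.893,0,0.65,2.2,0]
    - [0.893,0,0.9,3.3,0]
    - [0.893,0,1.1,4.4,0]
    - [0.893,0,1.3,5.5,0]
    - [0.893,0,1.4,6.6,0]
    - [0.893,0,1.5,7.6,0]
    - [0.893,0,1.55,8.6,0]
    - [0.893,0,1.55,9.4,0]
    - [0.893,0,1.55,9.6,0]

```text
clock: 20.85
eef_pos: [554.2, -184.2, 58.7]
tool_rot: [-3.138, 0.001, 0.224]
force: [-1.5, 5.4, 18.7]
width: 9.5
gripper_force: 13.8
```

```bash
python3 - <<'E'
from h import *
s=ctrl.read_state(); print(s['clock'],s['eef_pos'],s['force'])
for n in ('scene','top'):
    im,d,W,E,f,c=grab(n); save(im,n+'9.png')
    t=np.array([.2203,-.9755]); o=np.array([519.7,-34.])
    rel=W[...,:2]-o; ty=rel@np.array([-.2203,.9755]); tx=rel@np.array([.9755,.2203])
    for side in (-1,1):
        m=(tx*side>60)&(abs(tx)<115)&(ty<-107)&(ty>-113)&(W[...,2]>60)&(W[...,2]<160); print(n,'free edge z',side,m.sum(),np.median(W[m][:,2]))
    m=(abs(tx)<110)&(ty<100)&(ty>88)&(W[...,2]>60)&(W[...,2]<160); print(n,'near hinge z',m.sum(),np.median(W[m][:,2]))
E
```

```text
20.85 [ 554.22639343 -184.17480043   58.73686801] [-1.52998542  5.38283849 18.66394941]
scene free edge z -1 98 77.75804962044663
scene free edge z 1 133 78.40578378420423
scene near hinge z 197 86.34807099468162
top free edge z -1 0 nan
top free edge z 1 18 87.10823233333394
top near hinge z 262 85.71206197047627
  return _methods._mean(a, axis=axis, dtype=dtype,
  ret = ret.dtype.type(ret / rcount)
```

Request:
play_rows:
  targets:
    - [0.85,0,0,0,0]
    - [0.75,0,0,0,0]
    - [0.68,0,0,0,0]
    - [0.68,0,0,0,0]
    - [0.68,0,0,-1,0]
    - [0.68,0,0,-4,0]
    - [0.68,0,0,-8,0]
    - [0.68,0,0,-13,0]
    - [0.68,0,0,-18,0]
    - [0.68,0,0,-18,0]

```text
clock: 21.95
eef_pos: [559.2, -187.6, 246.1]
tool_rot: [3.134, -0.013, 0.222]
force: [0.2, -0.2, -0.3]
width: 27.5
gripper_force: 0.0
```

```bash
python3 - <<'E'
from h import *
s=ctrl.read_state(); print(s['clock'],s['eef_pos'],s['force'])
im,d,W,E,f,c=grab('scene'); im2,d,W2,E,f,c=grab('wrist'); save(np.hstack([cv2.resize(im[90:390,100:400],(400,400)),cv2.resize(im2,(400,300))[:,:] if 0 else np.pad(cv2.resize(im2,(400,300)),((0,100),(0,0),(0,0)))]),'fin.png')
for n,W in (('scene',W),('wrist',W2)):
    rel=W[...,:2]-np.array([519.7,-34.]); ty=rel@np.array([-.2203,.9755]); tx=rel@np.array([.9755,.2203])
    for lo,hi in ((-110,-100),(88,100)):
        m=(abs(tx)<115)&(ty<hi)&(ty>lo)&(W[...,2]>60)&(W[...,2]<160); print(n,lo,m.sum(),np.percentile(W[m][:,2],[10,50,90]) if m.any() else '')
    m=(abs(tx)<40)&(abs(ty+157)<8)&(W[...,2]>70)&(W[...,2]<140); print('bar top',m.sum(),np.percentile(W[m][:,2],[50,90]) if m.any() else '')
E
```

```text
21.95 [ 559.15167511 -187.56845582  246.11891701] [ 0.18238233 -0.19311228 -0.3002024 ]
scene -110 424 [69.43230966 86.81860868 90.67721171]
scene 88 243 [83.45239571 86.40559234 89.54695948]
bar top 120 [87.52682787 90.99452444]
wrist -110 2162 [87.03198967 87.91632345 88.85516716]
wrist 88 2103 [85.02395391 85.9187661  86.94347956]
bar top 885 [88.09194202 89.3691247 ]
```

View pics/fin.png

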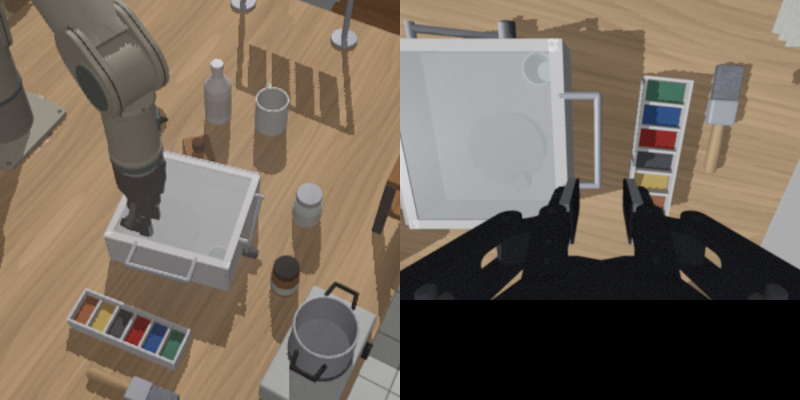

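```bash
python3 -c "
from cell import ctrl
print(ctrl.finish_job())"
```

```text
the job is handed in; nothing more can be done
None
```

The job is handed in, with no verdict returned: the lid measured flat and home on the dish and was let go, the stay was pressed down until it folded, the hood measured shut (about 0.01 rad by depth), and the bystanders look in place in the last pictures.

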